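Nest the matching parts pans on the sloped stand

ROBOT

A 6-joint arm with a two-finger parallel gripper is mounted at the origin on a cart in front of the work surface, level with it; the furniture and walls round the work are solid. World frame = base frame: x ahead of the robot, y to its left, z up, the work surface at z = 0. Lengths are in m, angles in rad, forces in N, time in s.
With the tool pointing down it reaches from about 0.35 to 0.975 m from the base axis. Payload 4.9 kg.
Tool frame: the origin (TCP) lies midway between the tips of the shut fingers; the grasp point (between the pads) lies 19 mm behind it (ctrl.tcp_to_grasp is the distance from the TCP to the grasp point, in m); z points along the fingers, y is the line along which they close (so a half turn about z gives the same grasp; the last joint's range is limited). The gripper opens to 85 mm and grips with 20 to 120 N. Pads are 22 mm wide; open, the fingers measure 114 mm over their backs; the gripper's body (76 mm by 85 mm) begins 54 mm behind the grasp point. The pads swing forward as they close: fully open they stand 13 mm farther back than shut.
Start: joints at [1.006, 0.053, 1.613, -0, 1.476, -0.119], TCP at [0.269, 0.564, 0.231] pointing down, gripper open.
Joint ranges: [-3.01, 3.01], [-1.01, 2.22], [0.06, 2.58], [-1.02, 4.17], [0.09, 2.62], [-3.14, 3.14]. Speed limits (rad/s): [2.57, 2.57, 3.14, 3.14, 3.14, 3.14].

INTERFACE

Orientations are given as a rotation vector (axis times angle).
In Python, from station import ctrl gives the robot as it stands.
- The arm moves only by the shell command python3 jog.py 'ROWS' [FORCE]. ROWS is rows parted by semicolons, their numbers by spaces, 1 to 20 of them, each of 7 numbers: the finger opening in m, then dx, dy, dz in m, then a rotation vector rx, ry, rz in rad; each row is the pose to reach, as a shift and turn from the pose commanded when the command began, along the tool's axes at that moment; what a row does not reach only later rows make up. A row lasts 1/12 s, in which the tool goes at most 0.0417 m and 0.125 rad, less where a joint would pass 70% of its speed; a pose out of reach is approached as far as the arm can. The fingers move at their own pace and stop on an object; FORCE is the grip in N (left out, the last holds). Time passes only in rows, so rows that do not move let the fingers close. It prints the time, the measured TCP pose, the force, the opening and the grip force at its end.
- ctrl.get_obs(): the state, without advancing time (a new reading comes with each control period).
- ctrl.get_image(name): name is "side" or "top" or "wrist"; returns the picture (400x640x3 uint8, red, green, blue); there is no depth.
- ctrl.camera_params(name): a dict with "fx", "fy", "cx", "cy" (pixels), "T" (4x4, takes a point from camera to world coordinates); the wrist camera has in their place "tool_from_camera" (4x4, takes a point from camera to tool coordinates, whose origin is the TCP and whose axes are the flange's). Camera axes: x right, y down, z forward; pixel columns grow to the right and rows downward; lengths in m; the calibration is good to about 2 mm. A picture is of the moment at which its call begins: read the wrist's pose just before it. camera_params takes no time and is no camera call.
- ctrl.finish_job(): hands the job in; it is judged then, once.
The state is a dict: "t": time; "q": joint angles; "dq": joint speeds; "effort": joint torques, N m; "tool_pos": TCP position; "tool_rot": TCP orientation; "contact_force": force on the tool from outside, world axes, zero at the start; "wrist_torque": the same for the moment, N m; "opening": finger opening in m; "grip_force": force on a finger pad.
Only numpy, scipy, OpenCV 4.12 (cv2) and the standard library are available. Lean on these libraries where they do the work, as an engineer would, in place of code of your own. Each camera call takes 0.05 s, during which the arm holds its last target. There are 200 camera calls.

TASK

Stack the three matching parts pans in the sloped stand, open side up and long side up the slope: the lowest flat on the deck with its end resting against the fence at the bottom, the other two nested fully home in it, in any order. The longer pan and the straight-sided divided box do not nest with them, so leave those and the other loose things where they are. The fence gets reset between jobs and its place on the deck is not known, so feel for it gently rather than ramming it.

Things in the scene. Friction and masses are not known exactly. Their poses are not given: they have to be found in the camera images.
- pan_a: open rectangular aluminium parts pan, 100 (x) x 60 (y) x 44 mm, about 150 g. Origin: centre of underside, z up; half a turn alike. Upper 18 mm: upright collar, walls 3 mm, outside 100 x 60. Below, a foot 26 mm high tapers from 91 x 51 to 79 x 39 mm. One's foot drops in another's 94 x 54 mm mouth till the collar's ledge rests on the rim: nested pans sit 18 mm apart
- pan_b: matching pan, identical to pan_a. The three start upright and empty on the worktop, apart, their long axes (x) within 0.35 rad of world x. Grip across the 60 mm width at mid length, by the top 14 mm of the collar at most, so that the fingers clear the pan below
- pan_c: matching pan, identical to pan_a. A pan let go on the deck clear of the fence cannot be trusted to slide down to it by itself
- long_pan: an odd pan of the same form, height and width as the three but 120 mm long: its foot (99 mm) does not fit their 94 mm mouth. Origin: centre of its underside. Leave it
- divided_box: an odd open aluminium box, 100 x 60 x 44 mm, with straight upright walls and a cross wall inside; it nests with nothing. Origin: centre of its underside. Leave it
- masking_tape: a roll of masking tape lying flat, 96 mm across, 25 mm high. Origin: centre of its underside. Leave it
- stubby: a short screwdriver lying on the worktop, 106 mm long, 35 mm wide, 30 mm high. Origin: centre of its underside. Leave it
- deck: fixed plywood deck of the stand, 200 mm long up the slope, 120 mm wide, no side walls, sloped 25 degrees (0.436 rad). Origin: middle of the upper face's lower edge, 45 mm above the worktop. x points up the slope along the face, away from the robot; y across it, to the left; z square off the face, up and toward the robot
- rail: guide bars fixed under the deck, same origin and axes as the deck. They carry the clamped aluminium fence, 110 mm wide, 34 mm high off the deck: its face toward the pans is square to the deck's x, anywhere from 12 to 57 mm up from the origin; not told by this pose, but seen, or felt with a held pan. It meets the collar of a pan on the deck, whose origin is then 50 mm farther up

How it is judged:
By the outcome, as a careful person would: the job done as asked, in the order asked, and still so for the second after the job is handed in, with the robot touching nothing.
It also fails if it takes over 67 s, if anything falls off the work surface, if the arm or the gripper's body presses on something with over 40 N, if the wrist force passes 120 N, or if a joint passes its speed limit or range.

## Working session

There is one attempt and no reset: what is moved stays moved. The work goes in short steps, Python scripts to look and compute and a shell command to move; the robot and the scene stay as the last step left them, time stands still between calls to the robot, and variables do not carry over. Pictures are saved under pics/ and viewed, at most 10 in all, crops included, and the job is handed in when it is done.

```bash
ls; mkdir -p pics
python3 - <<'E'
from station import ctrl
import cv2
for n in ("side","top"):
    cv2.imwrite(f"pics/{n}0.png",ctrl.get_image(n)[:,:,::-1])
    p=ctrl.camera_params(n);print(n,p)
print(ctrl.camera_params("wrist"));o=ctrl.get_obs();print(o)
E
```

```text
jog.py
pics
station.py
side {'fx': 484.2866840461073, 'fy': 484.2866840461073, 'cx': 320.3092893651189, 'cy': 199.74186502647362, 'T': array([[ 0.85717887, -0.40129218,  0.32281415,  0.16898558],
       [-0.51486753, -0.65250828,  0.55600753, -0.59594666],
       [-0.01248257, -0.64280442, -0.76592862,  0.9294103 ],
       [ 0.        ,  0.        ,  0.        ,  1.        ]])}
top {'fx': 401.58460581943075, 'fy': 401.58460581943075, 'cx': 315.0387883376533, 'cy': 215.11898717006315, 'T': array([[-0.01007448, -0.99858945,  0.05213072,  0.44466998],
       [-0.99977782,  0.01102436,  0.01796581,  0.03883002],
       [-0.01851518, -0.05193814, -0.99847865,  1.14643287],
       [ 0.        ,  0.        ,  0.        ,  1.        ]])}
{'fx': 326.72821189477645, 'fy': 326.72821189477645, 'cx': 318.2582227526417, 'cy': 201.73776704410164, 'tool_from_camera': array([[-2.13455278e-04, -9.64857824e-01, -2.62772398e-01,
         6.65202214e-02],
       [ 9.99998743e-01, -6.18855485e-04,  1.46001844e-03,
        -1.00482654e-03],
       [-1.57132835e-03, -2.62771756e-01,  9.64856743e-01,
        -1.42930359e-01],
       [ 0.00000000e+00,  0.00000000e+00,  0.00000000e+00,
         1.00000000e+00]])}
{'t': 0.1, 'q': array([ 1.00601880e+00,  5.32952712e-02,  1.61416261e+00, -5.24402639e-06,
        1.47602980e+00, -1.18984555e-01]), 'dq': array([ 0.003138  , -0.00068347, -0.00497565, -0.00033519, -0.00131297,
        0.00078668]), 'effort': array([ 6.04145316e-05, -3.94904029e+01, -3.71363676e+01, -1.39374406e-04,
        3.92893940e-03,  2.43982311e-05]), 'tool_pos': array([0.26916603, 0.56343317, 0.23017969]), 'tool_rot': array([-6.94325542e-01, -3.06325774e+00,  2.80661246e-03]), 'contact_force': array([-0.80265578, -0.68115194,  0.63966351]), 'wrist_torque': array([-0.02507428, -0.00394925, -0.02166164]), 'grip_force': 0.0, 'opening': 0.08519853219747646}
```
View pics/side0.png

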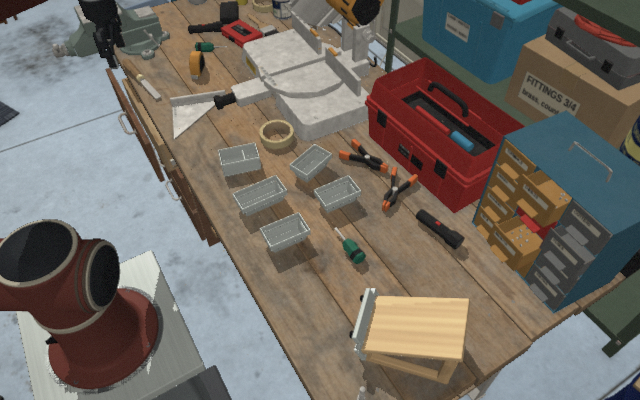

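View pics/top0.png

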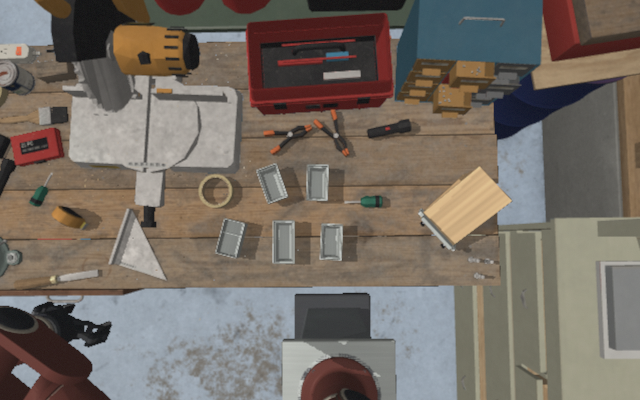

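The side and top views show five pans. The divided box is at top (230,238), the long pan at (284,242), and the matching pans at (271,183), (318,182) and (331,241). The stand is at (465,208), with its fence at the lower left. I'll zoom in to measure.

Run:
```python
import cv2,numpy as np
t=cv2.imread("pics/top0.png");s=cv2.imread("pics/side0.png")
def crop(im,x0,y0,w,h,k):
    c=cv2.resize(im[y0:y0+h,x0:x0+w],None,fx=k,fy=k,interpolation=cv2.INTER_CUBIC)
    for u in range((x0+9)//10*10,x0+w,10):
        cv2.line(c,((u-x0)*k,0),((u-x0)*k,6 if u%50 else 14),(0,0,255),1); 
        if u%20==0: cv2.putText(c,str(u),((u-x0)*k-8,18),0,.35,(0,0,255))
    for v in range((y0+9)//10*10,y0+h,10):
        cv2.line(c,(0,(v-y0)*k),(6,(v-y0)*k),(0,0,255),1); cv2.putText(c,str(v),(8,(v-y0)*k+4),0,.35,(0,0,255))
    return c
cv2.imwrite("pics/a.png",crop(t,250,155,100,110,5)); 
a=crop(t,250,155,100,110,5);b=crop(s,225,140,140,110,5)
cv2.imwrite("pics/a.png",crop(t,205,155,145,115,5))
cv2.imwrite("pics/b.png",b)
c=crop(t,412,160,104,96,5)[:, :]; d=crop(s,345,280,130,105,4)
m=np.zeros((600,800,3),np.uint8)
c=crop(t,412,160,102,94,4);d=crop(s,350,282,97+25,100,3)
m[:c.shape[0],:c.shape[1]]=c; m[600-d.shape[0]:,800-d.shape[1]:]=d
cv2.imwrite("pics/c.png",m)
```

View pics/a.png

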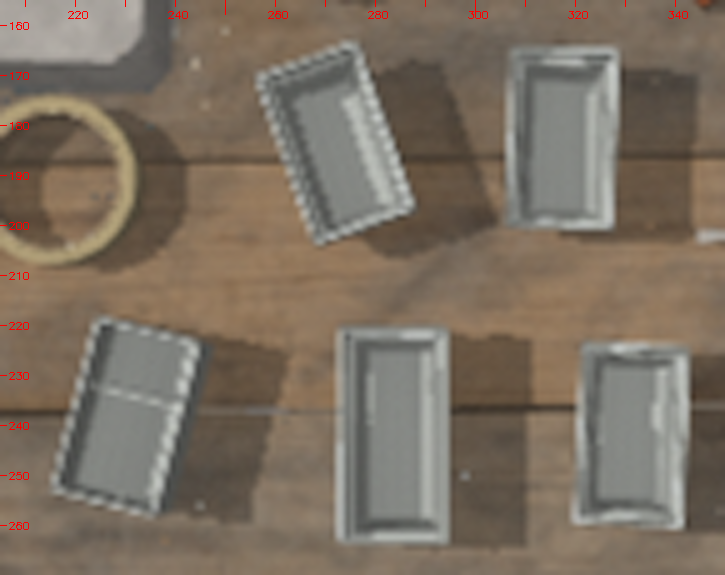

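View pics/b.png

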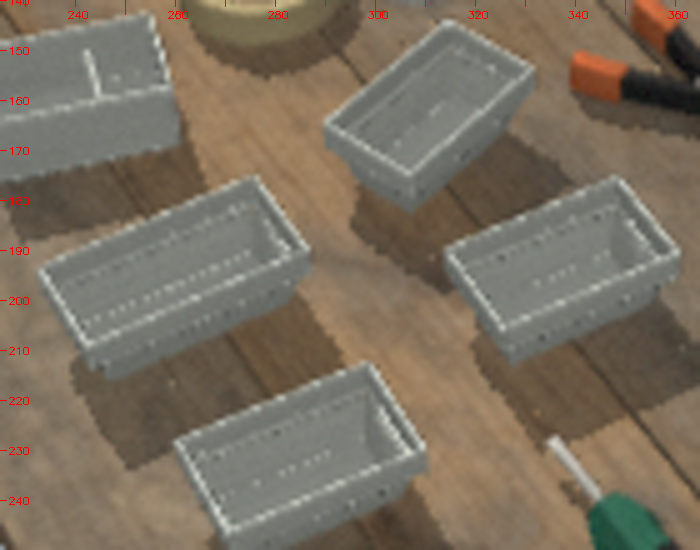

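View pics/c.png

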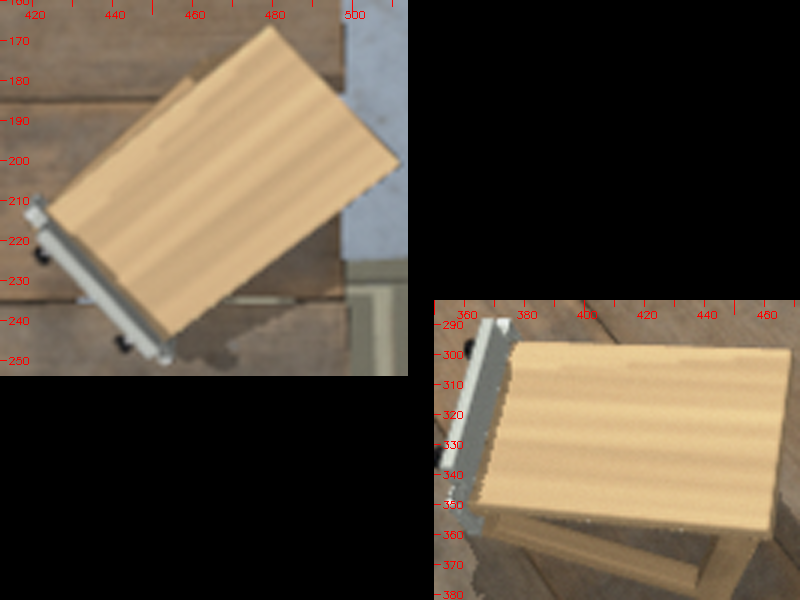

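Top-crop rim corners: A (258,76)-(353,43)-(414,207)-(318,243); B (510,50)-(618,48)-(612,229)-(508,227); C (582,344)-(688,344)-(683,529)-(573,524). They match the three 100 mm pans in the side crop. The deck's upper corners are at about (479,166) and (512,200) in the top view, and the fence lies at the bottom of the deck.

```bash
cat > h.py <<'E'
import numpy as np
from station import ctrl
from scipy.spatial.transform import Rotation as R
def proj(P,n):
    c=ctrl.camera_params(n);T=c["T"];p=(np.asarray(P)-T[:3,3])@T[:3,:3]
    return np.c_[c["fx"]*p[:,0]/p[:,2]+c["cx"],c["fy"]*p[:,1]/p[:,2]+c["cy"]]
def toolfor(pos,Rm):
    "print shift (tool axes) and rotvec from present pose to wanted TCP pose"
    o=ctrl.get_obs();R0=R.from_rotvec(o["tool_rot"])
    return R0.inv().apply(np.array(pos)-o["tool_pos"]),(R0.inv()*Rm).as_rotvec()
E
python3 - <<'E'
from h import *
from scipy.optimize import least_squares
def o(l,x0,y0,k,b=0.4): return np.array(l,float)/k+[x0,y0]-b
tp=lambda l:o(l,205,155,5); sd=lambda l:o(l,225,140,5)
top={'A':tp([(258,76),(353,43),(414,207),(318,243)]),'B':tp([(510,50),(618,48),(612,229),(508,227)]),'C':tp([(582,344),(688,344),(683,529),(573,524)])}
side={'A':sd([(448,20),(534,72),(411,176),(327,122)]),'B':sd([(614,177),(679,253),(506,329),(447,253)]),'C':sd([(369,364),(426,450),(230,533),(177,440)])}
for k in 'ABC':
    def corners(p):
        x,y,z,a,L,W=p; c=np.array([[L,W],[L,-W],[-L,-W],[-L,W]])/2
        return np.c_[x+c[:,0]*np.cos(a)-c[:,1]*np.sin(a),y+c[:,0]*np.sin(a)+c[:,1]*np.cos(a),[z]*4]
    f=lambda p:np.r_[(proj(corners(p),'top')-top[k]).ravel(),(proj(corners(p),'side')-side[k]).ravel()]
    r=least_squares(f,[.5,0,.04,0,.1,.06]);print(k,r.x.round(4),"rms",np.sqrt(np.mean(r.fun**2)).round(2))
st=o([(268,27),(401,163)],412,160,4,.4); ss=o([(792-434,50),(770-434,229)],350,282,3,.4)
fs=o([(513-434,42),(478-434,202)],350,282,3,.4)
a=np.radians(25)
def D(p,pt): # deck->world
    x,y,z,w=p; return R.from_euler('ZY',[w,-a]).apply(pt)+[x,y,z]
up=np.array([[.2,.06,0],[.2,-.06,0]])
f=lambda p:np.r_[(proj(D(p,up),'top')-st).ravel(),(proj(D(p,up),'side')-ss).ravel()]
r=least_squares(f,[.45,-.3,.045,-.9]);print("deck",r.x.round(4),r.fun.round(2))
for u in(.012,.02,.03): print(u,proj(D(r.x,[[u,.06,0],[u,-.06,0]]),'side').round(1).tolist())
print(fs)
E
```

```text
A [0.5924 0.1778 0.0434 0.3369 0.0974 0.0572] rms 0.26
B [ 0.593   0.0524  0.0434 -0.0211  0.0978  0.058 ] rms 0.32
C [ 0.4293  0.0159  0.0432 -0.0528  0.0983  0.0585] rms 0.32
deck [ 0.4524 -0.2645  0.0439 -0.8368] [-0.01 -0.5  -0.05  0.15 -0.06 -0.67 -0.12  0.75]
0.012 [[375.0, 295.3], [360.8, 349.8]]
0.02 [[378.6, 295.4], [364.6, 350.2]]
0.03 [[383.2, 295.5], [369.5, 350.6]]
[[375.93333333 295.6       ]
 [364.26666667 348.93333333]]
```

```bash
cat >> h.py <<'E'
down=lambda yaw:R.from_matrix(np.array([[-np.cos(yaw),-np.sin(yaw),0],[-np.sin(yaw),np.cos(yaw),0],[0,0,-1.]]).T)
def go(pos,Rm):
    d,r=toolfor(pos,Rm);print("d",d.round(4),"r",r.round(3),"rows",max(np.linalg.norm(d)/.0417,np.linalg.norm(r)/.125).round(1))
PANS={'A':(.5924,.1778,.337),'B':(.593,.0524,-.021),'C':(.4293,.0159,-.053)}
E
python3 - <<'E'
from h import *
from scipy.optimize import least_squares
T=lambda l:np.array(l,float)/4+[412,160]-.4
S=lambda l:(np.array(l,float)-[434,300])/3+[350,282]-.4
tu=T([(268,27),(401,163),(48,211),(172,336)]);su=S([(792,350),(770,529),(513,342),(478,502)])
a=np.radians(25)
def D(p,pt): return R.from_euler('ZY',[p[3],-a]).apply(pt)+p[:3]
def f(p):
    P=lambda u,v:D(p,np.array([[.2,.06,0],[.2,-.06,0],[u,.06,0],[v,-.06,0]]))
    return np.r_[(proj(P(p[4],p[5]),'top')-tu).ravel(),(proj(P(p[6],p[7]),'side')-su).ravel()]
r=least_squares(f,[.45,-.26,.045,-.84,.01,.01,.01,.01]);print(r.x.round(4),r.fun.round(2))
x,y,a=PANS['C'];go([x,y,.11],down(a));go([x,y,.027],down(a))
E
```

```text
[ 0.4526 -0.2641  0.0444 -0.8397  0.017   0.0202  0.014   0.0192] [ 0.11 -0.51 -0.01  0.24 -0.43 -0.51  0.12  0.16  0.02 -0.75 -0.24  0.65
  0.02 -0.59 -0.08  0.88]
d [-0.3806 -0.4248  0.1209] r [-0.002 -0.001 -0.393] rows 14.0
d [-0.3806 -0.4246  0.2039] r [-0.002 -0.001 -0.393] rows 14.5
```

```bash
python3 jog.py '0.085 -0.19 -0.21 0.05 0 0 -0.2;0.085 -0.19 -0.21 0.05 0 0 -0.2;0.085 -0.19 -0.21 0.05 0 0 -0.2;0.085 -0.19 -0.21 0.05 0 0 -0.2;0.085 -0.19 -0.21 0.05 0 0 -0.2;0.085 -0.38 -0.425 0.12 0 0 -0.393;0.085 -0.38 -0.425 0.12 0 0 -0.393;0.085 -0.38 -0.425 0.12 0 0 -0.393;0.085 -0.38 -0.425 0.12 0 0 -0.393;0.085 -0.38 -0.425 0.12 0 0 -0.393;0.085 -0.38 -0.425 0.12 0 0 -0.393;0.085 -0.38 -0.425 0.12 0 0 -0.393;0.085 -0.38 -0.425 0.12 0 0 -0.393;0.085 -0.38 -0.425 0.12 0 0 -0.393;0.085 -0.38 -0.425 0.12 0 0 -0.393;0.085 -0.38 -0.425 0.12 0 0 -0.393' 50
python3 -c "
from h import *
import cv2
x,y,a=PANS['C'];go([x,y,.027],down(a))
o=ctrl.get_obs();print(o['q'].round(2),o['tool_rot'])
cv2.imwrite('pics/w1.png',ctrl.get_image('wrist')[:,:,::-1])"
```

```text
t: 1.43
tool_pos: [0.4286, 0.0147, 0.1103]
tool_rot: [-0.091, -3.138, -0.001]
contact_force: [0.2, 0.6, 0.6]
opening: 0.0851
grip_force: 0.0
d [-0.0008  0.0012  0.0833] r [ 0.    -0.002 -0.005] rows 2.0
[-0.14 -0.34  2.17  0.    1.31 -1.65] [-9.06240055e-02 -3.13803355e+00 -6.15613287e-04]
```

View pics/w1.png

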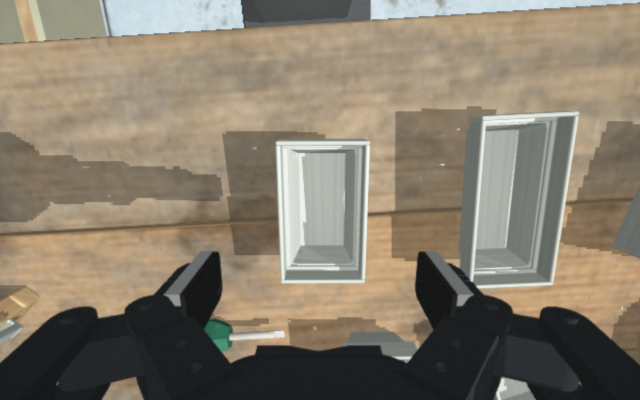

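The wrist view shows pan C's rim between the fingers, with corners at (277,143), (369,142), (365,283) and (282,283). I'll check that against the fit.

```bash
cat >> h.py <<'E'
def wpx(px,z):
    "wrist pixels -> world points on plane z, at present pose"
    c=ctrl.camera_params("wrist");o=ctrl.get_obs();M=c["tool_from_camera"];Rt=R.from_rotvec(o["tool_rot"])
    px=np.array(px,float);d=np.c_[(px[:,0]-c["cx"])/c["fx"],(px[:,1]-c["cy"])/c["fy"],np.ones(len(px))]
    d=Rt.apply(d@M[:3,:3].T);p=Rt.apply(M[:3,3])+o["tool_pos"]
    return p+d*((z-p[2])/d[:,2])[:,None]
E
python3 -c "
from h import *
w=wpx([(277,143),(369,142),(365,283),(282,283)],.044);print(w.round(4),w.mean(0))"
```

```text
[[ 0.3789 -0.0079  0.044 ]
 [ 0.3815  0.0504  0.044 ]
 [ 0.4807  0.046   0.044 ]
 [ 0.4774 -0.0131  0.044 ]] [0.42960538 0.01886491 0.044     ]
```

```bash
python3 jog.py '0.085 -0.001 0.003 0.04 0 0 0;0.085 -0.001 0.003 0.075 0 0 0;0.085 -0.001 0.003 0.083 0 0 0;0.085 -0.001 0.003 0.083 0 0 0;0.03 -0.001 0.003 0.083 0 0 0;0.03 -0.001 0.003 0.083 0 0 0;0.03 -0.001 0.003 0.083 0 0 0;0.03 -0.001 0.003 0.083 0 0 0;0.03 -0.001 0.003 0.083 0 0 0;0.03 -0.001 0.003 0.083 0 0 0' 50
python3 -c "
from h import *
print(ctrl.get_obs()['wrist_torque'])"
```

```text
t: 2.32
tool_pos: [0.4327, 0.0196, 0.0312]
tool_rot: [0.083, 3.135, 0.001]
contact_force: [-0.6, 1.5, 7.1]
opening: 0.0586
grip_force: 54.4
[0.27572535 0.10201811 0.03631493]
```

```bash
cat >> h.py <<'E'
DK=np.array([.4526,-.2641,.0447]);RD=R.from_euler('ZY',[-.84,-np.radians(25)])
RT=RD*R.from_matrix(np.diag([-1,1,-1.]))
deck=lambda p:RD.apply(p)+DK
def indeck():
    o=ctrl.get_obs();return RD.inv().apply(o["tool_pos"]-DK).round(4),(RT.inv()*R.from_rotvec(o["tool_rot"])).as_rotvec().round(3),RD.inv().apply(o["contact_force"]).round(1),o["wrist_torque"].round(2)
E
python3 jog.py '0.03 0 0 -0.03 0 0 0;0.03 0 0 -0.06 0 0 0;0.03 0 0 -0.1 0 0 0;0.03 0 0 -0.15 0 0 0;0.03 0 0 -0.15 0 0 0;0.03 0 0 -0.15 0 0 0'
python3 -c "
from h import *
print(indeck())
go(deck([.085,0,.031+.05]),RT);go(deck([.085,0,.031+.01]),RT)"
```

```text
t: 2.82
tool_pos: [0.4331, 0.0192, 0.1838]
tool_rot: [0.083, 3.13, -0.002]
contact_force: [-0.4, 0.6, -1.1]
opening: 0.0581
grip_force: 55.1
(array([-0.1442,  0.1745,  0.2207]), array([-0.175,  0.403, -0.773]), array([-1.1,  0.1, -0.7]), array([ 0.  , -0.03,  0.04]))
d [-0.0643 -0.3121  0.0307] r [ 0.175 -0.403  0.773] rows 7.7
d [-0.0759 -0.3241  0.0671] r [ 0.175 -0.403  0.773] rows 8.1
```

```bash
python3 jog.py '0.03 -0.064 -0.312 0.03 0.175 -0.403 0.773;0.03 -0.064 -0.312 0.03 0.175 -0.403 0.773;0.03 -0.064 -0.312 0.03 0.175 -0.403 0.773;0.03 -0.064 -0.312 0.03 0.175 -0.403 0.773;0.03 -0.064 -0.312 0.03 0.175 -0.403 0.773;0.03 -0.064 -0.312 0.03 0.175 -0.403 0.773;0.03 -0.064 -0.312 0.03 0.175 -0.403 0.773;0.03 -0.064 -0.312 0.03 0.175 -0.403 0.773;0.03 -0.064 -0.312 0.03 0.175 -0.403 0.773;0.03 -0.064 -0.312 0.03 0.175 -0.403 0.773;0.03 -0.064 -0.312 0.03 0.175 -0.403 0.773;0.03 -0.064 -0.312 0.03 0.175 -0.403 0.773'
python3 -c "
from h import *
import cv2
print(indeck())
a=ctrl.get_image('wrist');b=ctrl.get_image('top')
m=cv2.resize(b[150:270,400:530],None,fx=3,fy=3,interpolation=2)
c=np.zeros((400,800,3),np.uint8);c[:,:400]=a[:,130:530];c[:360,400:790]=m
cv2.imwrite('pics/w2.png',c[:,:,::-1])"
```

```text
t: 3.82
tool_pos: [0.4773, -0.2942, 0.1472]
tool_rot: [1.115, 2.507, -0.251]
contact_force: [-0.7, -0.2, -1.0]
opening: 0.0583
grip_force: 55.2
(array([ 0.0786, -0.0017,  0.0765]), array([ 0.006,  0.01 , -0.004]), array([-0.7, -0.7, -0.8]), array([ 0.19,  0.13, -0.01]))
```

View pics/w2.png

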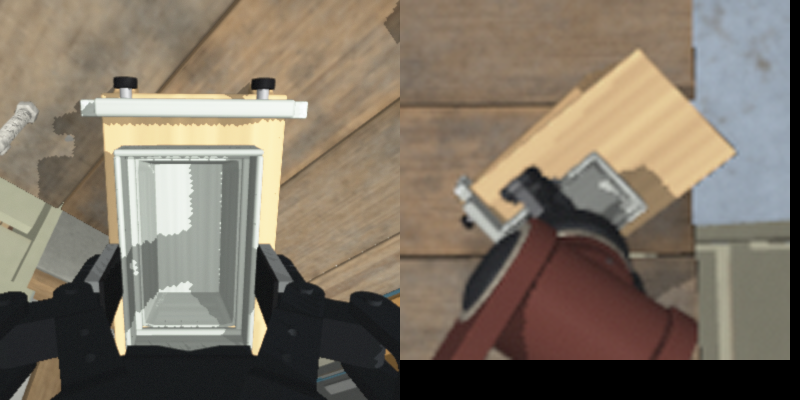

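The wrist view shows the pan held square to the fence: its rim end is at row 150 and the fence at row 108. The pan is centred on the deck (about column 191 against 194). I'll lower it next.

```bash
python3 jog.py '0.03 0 0 0.02 0 0 0;0.03 0 0 0.035 0 0 0;0.03 0 0 0.04 0 0 0;0.03 0 0 0.04 0 0 0;0.03 0 0 0.04 0 0 0'
python3 -c "
from h import *
print(indeck())"; python3 jog.py '0.03 0 0 0.001 0 0 0;0.03 0 0 0.002 0 0 0;0.03 0 0 0.003 0 0 0;0.03 0 0 0.003 0 0 0;0.03 0 0 0.003 0 0 0'
python3 -c "
from h import *
print(indeck())"
```

```text
t: 4.33
tool_pos: [0.4887, -0.3075, 0.112]
tool_rot: [1.115, 2.506, -0.252]
contact_force: [-0.2, -1.0, -0.4]
opening: 0.0583
grip_force: 55.1
(array([ 0.0796, -0.0021,  0.0372]), array([ 0.006,  0.008, -0.004]), array([ 0.4, -0.8, -0.6]), array([ 0.21,  0.21, -0.03]))
t: 4.75
tool_pos: [0.4894, -0.3089, 0.1095]
tool_rot: [1.116, 2.505, -0.252]
contact_force: [0.3, -0.0, -1.0]
opening: 0.0586
grip_force: 55.1
(array([ 0.0799, -0.0025,  0.0342]), array([ 0.006,  0.008, -0.003]), array([-0.2,  0.2, -1. ]), array([0.21, 0.16, 0.04]))
```

```bash
python3 jog.py '0.03 0.002 0 0 0 0 0;0.03 0.004 0 0 0 0 0;0.03 0.006 0 0 0 0 0;0.03 0.006 0 0 0 0 0;0.03 0.006 0 0 0 0 0'>/dev/null
python3 -c "
from h import *
print(indeck())"; python3 jog.py '0.03 0.001 0 0 0 0 0;0.03 0.002 0 0 0 0 0;0.03 0.003 0 0 0 0 0;0.03 0.003 0 0 0 0 0;0.03 0.003 0 0 0 0 0'>/dev/null
python3 -c "
from h import *
print(indeck())"
```

```text
(array([ 0.0734, -0.0025,  0.0339]), array([ 0.006,  0.008, -0.003]), array([-1. ,  0.4, -0.9]), array([ 0.19,  0.21, -0.02]))
(array([ 0.0706, -0.0025,  0.034 ]), array([ 0.006,  0.008, -0.003]), array([-1.1, -0.2, -1.6]), array([0.29, 0.17, 0.03]))
```

```bash
for i in 1 2; do python3 jog.py '0.03 0.001 0 0 0 0 0;0.03 0.002 0 0 0 0 0;0.03 0.002 0 0 0 0 0;0.03 0.002 0 0 0 0 0'>/dev/null
python3 -c "
from h import *
print(indeck())"; done
```

```text
(array([ 0.0686, -0.0025,  0.034 ]), array([ 0.006,  0.008, -0.003]), array([ 0.4, -0.6, -1.3]), array([ 0.22,  0.22, -0.06]))
(array([ 0.067 , -0.0025,  0.0342]), array([ 0.006,  0.007, -0.003]), array([-0.3, -0.5, -1.5]), array([ 0.09,  0.06, -0.05]))
```

```bash
for i in 1 2; do python3 jog.py '0.03 0.001 0 0 0 0 0;0.03 0.001 0 0 0 0 0;0.03 0.001 0 0 0 0 0'>/dev/null
python3 -c "
from h import *
print(indeck())"; done
```

```text
(array([ 0.0669, -0.0025,  0.0346]), array([ 0.006,  0.006, -0.003]), array([ 3.4, -1. , -2. ]), array([-0.34, -0.15, -0.09]))
(array([ 0.0668, -0.0025,  0.0349]), array([ 0.006,  0.004, -0.003]), array([ 4.6, -0.5, -2.2]), array([-0.6 , -0.36, -0.13]))
```

Fence contact came at TCP xd = 0.067, with about 5 N. I'll back off 1 mm and lower onto the deck.

```bash
python3 jog.py '0.03 -0.001 0 0 0 0 0;0.03 -0.001 0 0.001 0 0 0;0.03 -0.001 0 0.002 0 0 0;0.03 -0.001 0 0.003 0 0 0;0.03 -0.001 0 0.003 0 0 0'>/dev/null
python3 -c "
from h import *
print(indeck())"; python3 jog.py '0.03 0 0 0.001 0 0 0;0.03 0 0 0.002 0 0 0;0.03 0 0 0.002 0 0 0'>/dev/null
python3 -c "
from h import *
print(indeck())"
```

```text
(array([ 0.0669, -0.0023,  0.0321]), array([ 0.006,  0.007, -0.003]), array([ 1.2, -1.3,  8.5]), array([-0.1 , -0.08, -0.14]))
(array([ 0.0669, -0.0022,  0.0318]), array([ 0.007,  0.009, -0.003]), array([-6.3, -3.3, 30. ]), array([ 0.81,  1.13, -0.33]))
```

```bash
python3 jog.py '0.03 0 0 -0.0015 0 0 0;0.03 0.001 0 -0.0015 0 0 0;0.03 0.001 0 -0.0015 0 0 0'>/dev/null
python3 -c "
from h import *
print(indeck())"
```

```text
(array([ 0.0669, -0.0022,  0.032 ]), array([ 0.006,  0.004, -0.003]), array([ 4.1, -2.1,  8.1]), array([-0.35, -0.28, -0.15]))
```

```bash
python3 jog.py '0.085 0 0 0 0 0 0;0.085 0 0 0 0 0 0;0.085 0 0 0 0 0 0;0.085 0 0 0 0 0 0;0.085 0 0 0 0 0 0;0.085 0 0 -0.02 0 0 0;0.085 0 0 -0.06 0 0 0;0.085 0 0 -0.09 0 0 0;0.085 0 0 -0.09 0 0 0;0.085 0 0 -0.09 0 0 0' 50
python3 -c "
from h import *
import cv2
print(indeck())
x,y,a=PANS['B'];go([x,y+.002,.18],down(a))
cv2.imwrite('pics/w3.png',ctrl.get_image('wrist')[:,:,::-1])"
```

```text
t: 8.5
tool_pos: [0.4575, -0.2719, 0.1843]
tool_rot: [1.114, 2.501, -0.253]
contact_force: [-0.0, 0.4, -0.4]
opening: 0.0849
grip_force: 0.0
(array([ 0.0673, -0.0016,  0.1227]), array([ 0.005,  0.004, -0.003]), array([-0.4,  0.2, -0.2]), array([0.16, 0.12, 0.04]))
d [ 0.1393  0.3189 -0.0617] r [-0.183  0.406 -0.804] rows 8.5
```

View pics/w3.png

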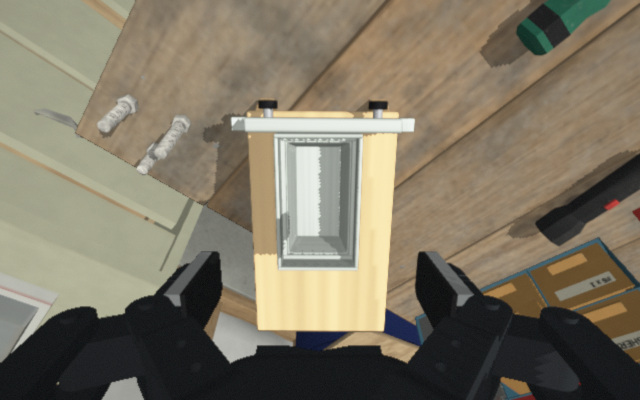

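The wrist view shows pan C square on the deck with its end on the fence; rim corners are at (275,136), (363,136), (357,268) and (281,268). I'll record its pose.

```bash
cat >> h.py <<'E'
def wdeck(px,z):
    "wrist pixels -> deck-frame points on the plane z off the deck"
    c=ctrl.camera_params("wrist");o=ctrl.get_obs();M=c["tool_from_camera"];Rt=RD.inv()*R.from_rotvec(o["tool_rot"])
    px=np.array(px,float);d=np.c_[(px[:,0]-c["cx"])/c["fx"],(px[:,1]-c["cy"])/c["fy"],np.ones(len(px))]
    d=Rt.apply(d@M[:3,:3].T);p=Rt.apply(M[:3,3])+RD.inv().apply(o["tool_pos"]-DK)
    return p+d*((z-p[2])/d[:,2])[:,None]
E
python3 -c "
from h import *
w=wdeck([(275,136),(363,136),(357,268),(281,268)],.044);print(w.round(4),w.mean(0))"
python3 jog.py '0.085 0.14 0.32 -0.06 -0.183 0.406 -0.804;0.085 0.14 0.32 -0.06 -0.183 0.406 -0.804;0.085 0.14 0.32 -0.06 -0.183 0.406 -0.804;0.085 0.14 0.32 -0.06 -0.183 0.406 -0.804;0.085 0.14 0.32 -0.06 -0.183 0.406 -0.804;0.085 0.14 0.32 -0.06 -0.183 0.406 -0.804;0.085 0.14 0.32 -0.06 -0.183 0.406 -0.804;0.085 0.14 0.32 -0.06 -0.183 0.406 -0.804;0.085 0.14 0.32 -0.06 -0.183 0.406 -0.804;0.085 0.14 0.32 -0.06 -0.183 0.406 -0.804;0.085 0.14 0.32 -0.06 -0.183 0.406 -0.804;0.085 0.14 0.32 -0.06 -0.183 0.406 -0.804'
python3 - <<'E'
from h import *
import cv2
c=ctrl.camera_params('wrist')
x,y,a=PANS['B'];go([x,y,.027],down(a))
im=ctrl.get_image('wrist');cv2.imwrite('pics/w4.png',im[:,:,::-1])
E
```

```text
[[ 0.0138 -0.0319  0.044 ]
 [ 0.0136  0.0264  0.044 ]
 [ 0.109   0.0255  0.044 ]
 [ 0.1093 -0.0304  0.044 ]] [ 0.0614052  -0.00261713  0.044     ]
t: 9.55
tool_pos: [0.5922, 0.0548, 0.1739]
tool_rot: [-0.034, -3.134, -0.004]
contact_force: [-0.7, 0.2, 0.3]
opening: 0.0852
grip_force: 0.0
d [-0.0019 -0.0027  0.1468] r [ 0.003 -0.007 -0.001] rows 3.5
```

View pics/w4.png

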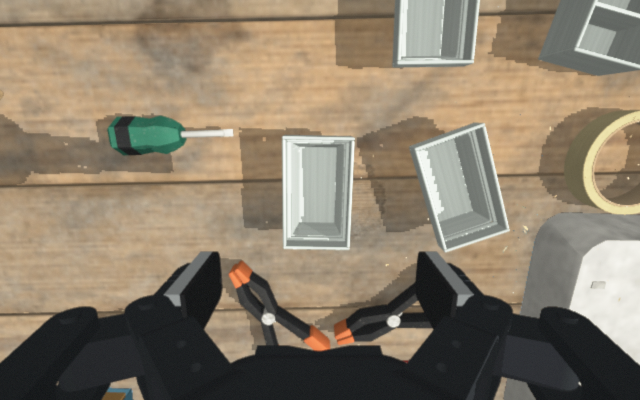

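The wrist view shows pan B's corners at (284,136), (355,137), (350,249) and (283,248). Pan A's are at (414,147), (485,124), (509,229) and (444,250).

```bash
python3 -c "
from h import *
for n,p in (('B',[(284,136),(355,137),(350,249),(283,248)]),('A',[(414,147),(485,124),(509,229),(444,250)])):
    w=wpx(p,.044);e=w[2]+w[3]-w[0]-w[1];print(n,w.mean(0).round(4),np.arctan2(e[1],e[0]).round(3))
    m=w.mean(0);go([m[0]+.001,m[1],.030],down(np.arctan2(e[1],e[0])))
"
```

```text
B [0.5931 0.054  0.044 ] -0.049
d [-0.0028 -0.0008  0.1444] r [ 0.003 -0.006  0.026] rows 3.5
A [0.5914 0.1791 0.044 ] 0.33
d [0.0017 0.1242 0.1447] r [ 0.004 -0.006 -0.353] rows 4.6
```

```bash
python3 jog.py '0.085 -0.003 -0.001 0.04 0 0 0.01;0.085 -0.003 -0.001 0.08 0 0 0.01;0.085 -0.003 -0.001 0.12 0 0 0.01;0.085 -0.003 -0.001 0.14 0 0 0.01;0.085 -0.003 -0.001 0.147 0 0 0.01;0.085 -0.003 -0.001 0.147 0 0 0.01;0.03 -0.003 -0.001 0.147 0 0 0.01;0.03 -0.003 -0.001 0.147 0 0 0.01;0.03 -0.003 -0.001 0.147 0 0 0.01;0.03 -0.003 -0.001 0.147 0 0 0.01;0.03 -0.003 -0.001 0.147 0 0 0.01;0.03 -0.003 -0.001 0.147 0 0 0.01' 50
python3 -c "
from h import *
print(ctrl.get_obs()['wrist_torque'].round(2));go(deck([.067,0,.031+.08]),RT)"
```

```text
t: 10.6
tool_pos: [0.5982, 0.0545, 0.0323]
tool_rot: [0.049, 3.139, 0.004]
contact_force: [-0.3, -0.3, 6.6]
opening: 0.058
grip_force: 54.5
[-0.15  0.07 -0.02]
d [ 0.1258 -0.3326 -0.1424] r [ 0.18  -0.411  0.795] rows 9.2
```

```bash
python3 jog.py '0.03 0 0 -0.04 0 0 0;0.03 0 0 -0.08 0 0 0;0.03 0 0 -0.12 0 0 0;0.03 0.126 -0.335 -0.15 0.18 -0.411 0.795;0.03 0.126 -0.335 -0.15 0.18 -0.411 0.795;0.03 0.126 -0.335 -0.15 0.18 -0.411 0.795;0.03 0.126 -0.335 -0.15 0.18 -0.411 0.795;0.03 0.126 -0.335 -0.15 0.18 -0.411 0.795;0.03 0.126 -0.335 -0.15 0.18 -0.411 0.795;0.03 0.126 -0.335 -0.15 0.18 -0.411 0.795;0.03 0.126 -0.335 -0.15 0.18 -0.411 0.795;0.03 0.126 -0.335 -0.15 0.18 -0.411 0.795;0.03 0.126 -0.335 -0.15 0.18 -0.411 0.795;0.03 0.126 -0.335 -0.15 0.18 -0.411 0.795;0.03 0.126 -0.335 -0.15 0.18 -0.411 0.795;0.03 0.126 -0.335 -0.15 0.18 -0.411 0.795' 50
python3 -c "
from h import *
print(indeck());go(deck([.069,-.0022,.079]),RT)"
```

```text
t: 11.93
tool_pos: [0.4601, -0.2756, 0.178]
tool_rot: [1.114, 2.502, -0.25]
contact_force: [0.2, 0.3, -2.6]
opening: 0.0583
grip_force: 55.8
(array([ 0.0686, -0.0021,  0.1151]), array([ 0.003,  0.005, -0.003]), array([-1.2,  0.3, -2.3]), array([ 0.23,  0.25, -0.01]))
d [-0.0006  0.      0.0361] r [-0.003 -0.005  0.003] rows 0.9
```

```bash
python3 jog.py '0.03 0 0 0.03 0 0 0;0.03 0 0 0.04 0 0 0;0.03 0 0 0.048 0 0 0;0.03 0 0 0.053 0 0 0;0.03 0 0 0.053 0 0 0;0.03 0 0 0.053 0 0 0'>/dev/null
python3 -c "
from h import *
print(indeck())";  python3 jog.py '0.03 0 0 0.002 0 0 0;0.03 0 0 0.004 0 0 0;0.03 0 0 0.006 0 0 0;0.03 0 0 0.006 0 0 0'>/dev/null
python3 -c "
from h import *
print(indeck())"
```

```text
(array([ 0.069 , -0.0029,  0.0622]), array([ 0.004,  0.005, -0.002]), array([-0.1,  0.5, -1.1]), array([0.26, 0.23, 0.04]))
(array([ 0.069 , -0.0033,  0.0561]), array([ 0.004,  0.005, -0.002]), array([-1.9,  0. , -1.8]), array([0.29, 0.26, 0.02]))
```

Free so far. I'll go the last 5 mm in small steps.

```bash
for i in 1 2 3; do python3 jog.py '0.03 0 0 0.001 0 0 0;0.03 0 0 0.002 0 0 0;0.03 0 0 0.002 0 0 0'>/dev/null
python3 -c "
from h import *
print(indeck())"; done
```

```text
(array([ 0.0689, -0.0033,  0.054 ]), array([ 0.004,  0.005, -0.002]), array([-0.9,  0.9, -1.2]), array([0.25, 0.21, 0.01]))
(array([ 0.0688, -0.0033,  0.0519]), array([ 0.004,  0.005, -0.002]), array([-0.7, -0.7, -1.4]), array([0.28, 0.19, 0.  ]))
(array([ 0.0692, -0.003 ,  0.0509]), array([ 0.004,  0.005, -0.002]), array([-4.9, -0.2,  8. ]), array([0.75, 0.62, 0.1 ]))
```

```bash
python3 jog.py '0.03 0.001 0 0 0 0 0;0.03 0.0015 0 0.0005 0 0 0;0.03 0.0015 0 0.0005 0 0 0'>/dev/null
python3 -c "
from h import *
print(indeck())"; python3 jog.py '0.03 0.001 0 0 0 0 0;0.03 0.001 0 0 0 0 0'>/dev/null
python3 -c "
from h import *
print(indeck())"
```

```text
(array([ 0.0691, -0.003 ,  0.0509]), array([ 0.004,  0.002, -0.002]), array([-0.9, -1.1,  7.7]), array([ 0.43,  0.4 , -0.02]))
(array([ 0.0689, -0.003 ,  0.0509]), array([ 0.004, -0.   , -0.002]), array([ 1.2, -0. ,  5.2]), array([-0.02, -0.02,  0.02]))
```

```bash
python3 jog.py '0.03 0.001 0 0 0 0 0;0.03 0.002 0 0 0 0 0;0.03 0.002 0 0 0 0 0'>/dev/null
python3 -c "
from h import *
print(indeck())"; python3 jog.py '0.085 0 0 0 0 0 0;0.085 0 0 0 0 0 0;0.085 0 0 0 0 0 0;0.085 0 0 0 0 0 0;0.085 0 0 0 0 0 0;0.085 0 0 -0.02 0 0 0;0.085 0 0 -0.06 0 0 0;0.085 0 0 -0.09 0 0 0;0.085 0 0 -0.09 0 0 0' 50
python3 -c "
from h import *
import cv2
print(indeck());cv2.imwrite('pics/w5.png',ctrl.get_image('wrist')[:,:,::-1])
go([.5914+.001,.1785,.15],down(.333))"
```

```text
(array([ 0.067 , -0.0029,  0.0509]), array([ 0.003, -0.   , -0.002]), array([ 2.6, -0.2,  5.7]), array([-0.06, -0.25,  0.03]))
t: 14.93
tool_pos: [0.4523, -0.2668, 0.2065]
tool_rot: [1.11, 2.49, -0.253]
contact_force: [0.8, -0.5, 1.4]
opening: 0.0849
grip_force: 0.0
(array([ 0.07  , -0.002 ,  0.1459]), array([ 0.002, -0.007, -0.001]), array([1.4, 0.3, 0.9]), array([ 0.08,  0.13, -0.05]))
d [ 0.2371  0.402  -0.0536] r [-0.26   0.386 -1.152] rows 11.3
```

```bash
python3 jog.py '0.085 0.237 0.402 -0.054 -0.26 0.386 -1.152;0.085 0.237 0.402 -0.054 -0.26 0.386 -1.152;0.085 0.237 0.402 -0.054 -0.26 0.386 -1.152;0.085 0.237 0.402 -0.054 -0.26 0.386 -1.152;0.085 0.237 0.402 -0.054 -0.26 0.386 -1.152;0.085 0.237 0.402 -0.054 -0.26 0.386 -1.152;0.085 0.237 0.402 -0.054 -0.26 0.386 -1.152;0.085 0.237 0.402 -0.054 -0.26 0.386 -1.152;0.085 0.237 0.402 -0.054 -0.26 0.386 -1.152;0.085 0.237 0.402 -0.054 -0.26 0.386 -1.152;0.085 0.237 0.402 -0.054 -0.26 0.386 -1.152;0.085 0.237 0.402 -0.054 -0.26 0.386 -1.152;0.085 0.237 0.402 -0.054 -0.26 0.386 -1.152;0.085 0.237 0.402 -0.054 -0.26 0.386 -1.152;0.085 0.237 0.402 -0.054 -0.26 0.386 -1.152;0.085 0.237 0.402 -0.054 -0.26 0.386 -1.152' 50
python3 -c "
from h import *
go([.5914-.002,.1785,.0275],down(.333))"
```

```text
t: 16.32
tool_pos: [0.5905, 0.1779, 0.1466]
tool_rot: [0.516, -3.093, -0.008]
contact_force: [-0.0, -0.4, 0.2]
opening: 0.0856
grip_force: 0.0
d [2.000e-04 1.000e-04 1.191e-01] r [ 0.006 -0.005 -0.002] rows 2.9
```

```bash
python3 jog.py '0.085 0 0 0.04 0.006 -0.005 0;0.085 0 0 0.08 0.006 -0.005 0;0.085 0 0 0.11 0.006 -0.005 0;0.085 0 0 0.12 0.006 -0.005 0;0.085 0 0 0.12 0.006 -0.005 0;0.03 0 0 0.12 0.006 -0.005 0;0.03 0 0 0.12 0.006 -0.005 0;0.03 0 0 0.12 0.006 -0.005 0;0.03 0 0 0.12 0.006 -0.005 0;0.03 0 0 0.12 0.006 -0.005 0;0.03 0 0 0.12 0.006 -0.005 0' 50
python3 -c "
from h import *
o=ctrl.get_obs();print(R.from_rotvec(o['tool_rot']).inv().apply(np.array([.5914,.1791,.03])-o['tool_pos']),o['wrist_torque'].round(2));go(deck([.069,-.0022,.13]),RT)"
```

```text
t: 17.23
tool_pos: [0.5928, 0.1803, 0.0305]
tool_rot: [-0.518, 3.092, 0.0]
contact_force: [0.5, -1.2, 7.4]
opening: 0.059
grip_force: 54.8
[ 0.00173228 -0.00063017  0.00047009] [-0.1   0.   -0.01]
d [ 0.2755 -0.3823 -0.1627] r [ 0.259 -0.379  1.152] rows 12.0
```

```bash
python3 jog.py '0.03 0 0 -0.04 0 0 0;0.03 0 0 -0.08 0 0 0;0.03 0 0 -0.12 0 0 0;0.03 0.2755 -0.3823 -0.165 0.259 -0.379 1.152;0.03 0.2755 -0.3823 -0.165 0.259 -0.379 1.152;0.03 0.2755 -0.3823 -0.165 0.259 -0.379 1.152;0.03 0.2755 -0.3823 -0.165 0.259 -0.379 1.152;0.03 0.2755 -0.3823 -0.165 0.259 -0.379 1.152;0.03 0.2755 -0.3823 -0.165 0.259 -0.379 1.152;0.03 0.2755 -0.3823 -0.165 0.259 -0.379 1.152;0.03 0.2755 -0.3823 -0.165 0.259 -0.379 1.152;0.03 0.2755 -0.3823 -0.165 0.259 -0.379 1.152;0.03 0.2755 -0.3823 -0.165 0.259 -0.379 1.152;0.03 0.2755 -0.3823 -0.165 0.259 -0.379 1.152;0.03 0.2755 -0.3823 -0.165 0.259 -0.379 1.152;0.03 0.2755 -0.3823 -0.165 0.259 -0.379 1.152;0.03 0.2755 -0.3823 -0.165 0.259 -0.379 1.152;0.03 0.2755 -0.3823 -0.165 0.259 -0.379 1.152' 50
python3 -c "
from h import *
print(indeck());go(deck([.065,-.0025,.079]),RT)"
```

```text
t: 18.73
tool_pos: [0.4542, -0.2707, 0.1912]
tool_rot: [1.115, 2.5, -0.251]
contact_force: [-0.4, 0.4, -1.7]
opening: 0.0582
grip_force: 55.8
(array([ 0.0673, -0.0032,  0.1302]), array([ 0.004,  0.004, -0.002]), array([-1.2, -0. , -1.3]), array([ 0.26,  0.22, -0.02]))
d [0.0021 0.0009 0.0513] r [-0.004 -0.004  0.002] rows 1.2
```

```bash
python3 jog.py '0.03 0.002 0.001 0.02 0 0 0;0.03 0.002 0.001 0.035 0 0 0;0.03 0.002 0.001 0.045 0 0 0;0.03 0.002 0.001 0.051 0 0 0;0.03 0.002 0.001 0.051 0 0 0;0.03 0.002 0.001 0.051 0 0 0'>/dev/null
python3 -c "
from h import *
print(indeck())"; for i in 1 2 ; do python3 jog.py '0.03 0 0 0.002 0 0 0;0.03 0 0 0.004 0 0 0;0.03 0 0 0.004 0 0 0'>/dev/null
python3 -c "
from h import *
print(indeck())"; done
```

```text
(array([ 0.0655, -0.0024,  0.0792]), array([ 0.004,  0.004, -0.003]), array([-1. ,  0.8, -1.1]), array([ 0.24,  0.23, -0.01]))
(array([ 0.066 , -0.0029,  0.0754]), array([ 0.005,  0.003, -0.002]), array([-1.7,  0.5, -1.9]), array([0.27, 0.22, 0.02]))
(array([ 0.0652, -0.0031,  0.0708]), array([ 0.005,  0.004, -0.002]), array([-1.9,  0.7, -1. ]), array([0.38, 0.3 , 0.04]))
```

```bash
for i in 1 2 3; do python3 jog.py '0.03 0 0 0.001 0 0 0;0.03 0 0 0.002 0 0 0;0.03 0 0 0.002 0 0 0'>/dev/null
python3 -c "
from h import *
print(indeck())"; done
```

```text
(array([ 0.0652, -0.003 ,  0.0689]), array([ 0.005,  0.004, -0.002]), array([-2.8, -0.3, -0.4]), array([ 0.54,  0.47, -0.02]))
(array([ 0.0654, -0.0028,  0.0674]), array([ 0.005,  0.005, -0.002]), array([-6.3, -0.4,  4.6]), array([0.92, 0.72, 0.01]))
(array([ 0.0655, -0.0027,  0.0672]), array([ 0.005,  0.007, -0.002]), array([-14.8,  -1.7,  25.1]), array([ 1.77,  1.87, -0.2 ]))
```

It is home at 0.0672, against 0.0671 predicted. I'll ease the pressure and push gently down to the fence.

```bash
python3 jog.py '0.03 0.001 0 -0.001 0 0 0;0.03 0.002 0 -0.0013 0 0 0;0.03 0.002 0 -0.0013 0 0 0'>/dev/null
python3 -c "
from h import *
print(indeck())"; for i in 1 2; do python3 jog.py '0.03 0.001 0 0 0 0 0;0.03 0.0015 0 0 0 0 0;0.03 0.0015 0 0 0 0 0'>/dev/null
python3 -c "
from h import *
print(indeck())"; done
```

```text
(array([ 0.0647, -0.0028,  0.0672]), array([ 0.004,  0.001, -0.002]), array([-3.1, -0. ,  4.9]), array([ 0.49,  0.37, -0.02]))
(array([ 0.064 , -0.0028,  0.0672]), array([ 0.004, -0.   , -0.002]), array([ 1.6, -0.4,  2.5]), array([ 0.01, -0.11,  0.01]))
(array([ 0.0621, -0.0028,  0.0672]), array([ 0.004,  0.   , -0.002]), array([1.8, 0.6, 3.5]), array([-0.09, -0.28,  0.03]))
```

```bash
for i in 1 2 3; do python3 jog.py '0.03 0.001 0 0 0 0 0;0.03 0.0015 0 0 0 0 0;0.03 0.0015 0 0 0 0 0'>/dev/null
python3 -c "
from h import *
print(indeck())"; done
```

```text
(array([ 0.0611, -0.0029,  0.0672]), array([ 0.004, -0.001, -0.002]), array([5.5, 0.3, 1.5]), array([-0.65, -0.69, -0.04]))
(array([ 0.0607, -0.0029,  0.0676]), array([ 0.004, -0.003, -0.002]), array([ 8.5, -0.6,  1.1]), array([-0.96, -0.96, -0.08]))
(array([ 0.0603, -0.0028,  0.068 ]), array([ 0.004, -0.006, -0.002]), array([10.3, -0.1, -0.9]), array([-1.27, -1.13, -0.11]))
```

```bash
python3 jog.py '0.03 -0.0015 0 0.0005 0 0 0;0.03 -0.0015 0 0.0008 0 0 0;0.03 -0.0015 0 0.0008 0 0 0'>/dev/null
python3 -c "
from h import *
print(indeck())"
```

```text
(array([ 0.061 , -0.0028,  0.0672]), array([ 0.004, -0.003, -0.002]), array([ 7.5, -0.7,  4.6]), array([-0.83, -0.74, -0.11]))
```

Seated (z 0.0672, 4.6 N on the pan) and held to the fence (7.5 N). I'll release and look.

```bash
python3 jog.py '0.085 0 0 0 0 0 0;0.085 0 0 0 0 0 0;0.085 0 0 0 0 0 0;0.085 0 0 0 0 0 0;0.085 0 0 0 0 0 0;0.085 0 0 -0.02 0 0 0;0.085 0 0 -0.06 0 0 0;0.085 0 0 -0.1 0 0 0;0.085 0.06 0.12 -0.14 0 0 0;0.085 0.06 0.2 -0.14 0 0 0;0.085 0.06 0.25 -0.14 0 0 0;0.085 0.06 0.25 -0.14 0 0 0;0.085 0.06 0.25 -0.14 0 0 0' 50
python3 -c "
from h import *
import cv2
a=ctrl.get_image('side');b=ctrl.get_image('top')
f=lambda im,x,y,w,h,k:cv2.resize(im[y:y+h,x:x+w],None,fx=k,fy=k,interpolation=2)
m=np.zeros((600,800,3),np.uint8)
p=f(a,345,270,130,100,5);q=f(b,205,150,290,110,2)
m[:500,:650]=p
m[380:600,220:800]=q
cv2.imwrite('pics/fin.png',m[:,:,::-1])"
```

```text
t: 23.32
tool_pos: [0.5468, -0.0743, 0.2277]
tool_rot: [1.115, 2.499, -0.252]
contact_force: [0.4, -0.1, 0.4]
opening: 0.0849
grip_force: 0.0
```

View pics/fin.png

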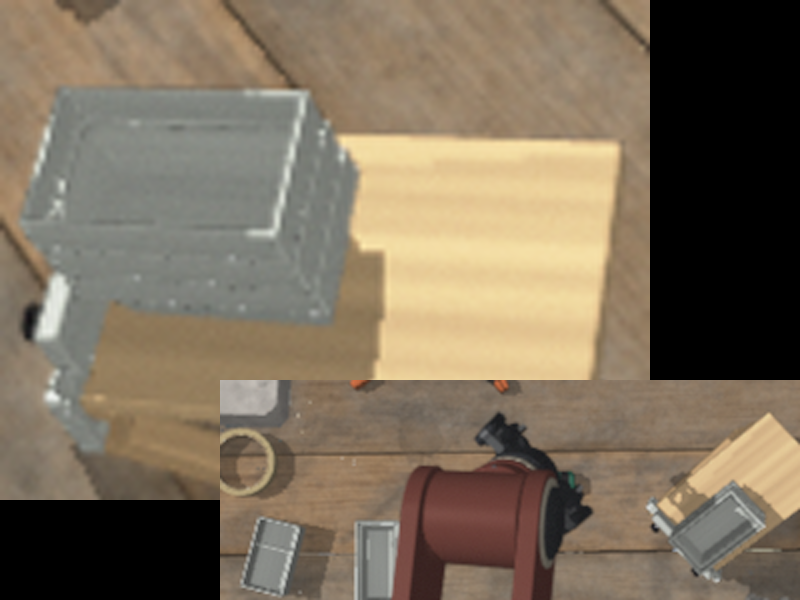

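The final view shows three collars stacked tightly and square, against the fence, with the top pan open side up. The divided box and long pan have not moved. I'll check the geometry before handing in.

Run:
```python
from h import *
from scipy.optimize import least_squares
S=lambda l:np.array(l,float)/5+[345,270]-.4
px=S([(62,88),(308,92),(277,236),(22,228)])
def P(p):
    c=np.array([[-.049,.029],[.049,.029],[.049,-.029],[-.049,-.029]]);a=p[3]
    return deck(np.c_[p[0]+c[:,0]*np.cos(a)-c[:,1]*np.sin(a),p[1]+c[:,0]*np.sin(a)+c[:,1]*np.cos(a),[p[2]]*4])
r=least_squares(lambda p:(proj(P(p),'side')-px).ravel(),[.062,0,.08,0]);print(r.x.round(4),r.fun.round(1))
b=least_squares(lambda p:(proj(deck([[p[0],p[1],.026]]),'side')-S([(330,322)])).ravel(),[.11,-.03]);print(b.x.round(4))
```

```text
[ 0.0631 -0.005   0.081   0.0084] [-0.3  0.4  0.1  0.1  0.2  0.1 -0.  -0.5]
[ 0.1139 -0.0351]
```

```bash
python3 -c "
from station import ctrl
print(ctrl.finish_job())"
```

```text
the job is handed in; nothing more can be done
None
```

The three matching pans are stacked in the stand, open side up, with the lowest on the deck against the fence and the other two nested home; I handed the job in at about 23.5 s of the 67 s limit, and no verdict came back.

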